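# Stand the toppled board stands back up

## Task

Both L-shaped metal board stands have been knocked onto their backs, foot plates in the air. Push each one over with the fingers so that it stands upright on its foot again, less than a hand's width from where it lies now; do not pinch, lift or carry them, and leave everything else on the bench where it is.

Things in the scene. Friction and masses are not known exactly. Their poses are not given: they have to be found in the camera images.
- large_stand: larger L-shaped board stand, 100 mm wide, 0.6 kg: steel foot plate (85 long, 6 thick) square to a ribbed aluminium back (120 long, 5 thick, ribs 6). Starts lying on its back, foot straight up. Origin: middle of the heel (outer corner of the L), on the mat lying or standing. Own x: heel to top of back, level at start, up when standing. Own z: heel to foot's free edge, up at start. Own y: along heel.
- large_stand_edge (a point): larger stand: middle of the foot plate's free edge, on its inner face (the side over the back plate), 6 mm in x and 85 mm in z from the origin. Pushed near here towards own -x with 1 to 3 N, the stand rocks about its heel; some 35 degrees on it passes its balance and drops onto its foot by itself.
- small_stand: smaller L-shaped board stand, 74 mm wide, 0.35 kg: steel foot plate (70 long, 6 thick) square to a ribbed aluminium back (90 long, 5 thick, ribs 6). Starts lying on its back, foot straight up. Origin: middle of the heel (outer corner of the L), on the mat lying or standing. Own x: heel to top of back, level at start, up when standing. Own z: heel to foot's free edge, up at start. Own y: along heel.
- small_stand_edge (a point): smaller stand: middle of the foot plate's free edge, on its inner face (the side over the back plate), 6 mm in x and 70 mm in z from the origin. Pushed near here towards own -x with 1 to 3 N, the stand rocks about its heel; some 35 degrees on it passes its balance and drops onto its foot by itself.
- flux_tin: bystander, leave alone: round low tin of flux, 66 mm diameter, 24 mm high; origin at the centre of its underside
- solder_spool: bystander, leave alone: small spool of solder standing on its flange, 54 mm diameter, 40 mm high; origin at the centre of its underside
- heat_sink: bystander, leave alone: finned aluminium heat sink, 40 x 40 mm, 32 mm high; origin at the centre of its underside
- mouse: bystander, leave alone: black computer mouse, 112 x 58 mm, 36 mm high, its length along its own x axis; origin at the centre of its underside
- hobby_vise: bystander, leave alone: small dark hobby vise, 55 mm (x) by 130 mm (y) with a screw that sticks out to 112 mm towards its -y, 50 mm high; origin at the centre of its base's underside
- screwdriver: bystander, leave alone: screwdriver with a yellow handle, about 170 mm long, lying along its own x axis, about 30 mm high at most; origin under its length's middle
- parts_box: bystander, leave alone: open yellow parts box, 90 mm (x) by 150 mm (y), 30 mm high; origin at the centre of its underside
Things that resemble listed ones, but are neither listed nor needed, are in the scene too. What is shaped like the small_stand but black or turquoise is not meant.

How it is judged:
By the outcome, as a careful person would: the job done as asked, in the order asked, and still so for the second after the job is handed in, with the robot touching nothing.
It also fails if it takes over 51 s, if anything falls off the work surface, if the arm or the gripper's body presses on something with over 40 N, if the wrist force passes 120 N, or if a joint passes its speed limit or range.

## Robot

A 6-joint arm with a two-finger parallel gripper is mounted at the origin on the work surface. World frame = base frame: x ahead of the robot, y to its left, z up, the work surface at z = 0. Lengths are in m, angles in rad, forces in N, time in s.
With the tool pointing down it reaches from about 0.25 to 0.725 m from the base axis. Payload 4 kg.
Tool frame: the origin (TCP) lies on the centre line of the jaws, within the pads' length; the fingertips stand ahead of it and the grasp point (between the pads) lies 11 mm behind it (bot.tip_extent is the z of the fingertips in the tool frame, in m); z points along the fingers, y is the direction in which the jaws open and shut (so a half turn about z gives the same grasp; the last joint's range is limited). The gripper opens to 85 mm and grips with 20 to 120 N. Pads are 22 mm wide; open, the fingers measure 114 mm over their backs; the gripper's body (76 mm by 85 mm) begins 54 mm behind the grasp point. The pads swing forward as they close: fully open they stand 13 mm farther back than shut.
Start: joints at [1.29, 0.241, 0.005, 1.335, 0, 1.571], TCP at [0.139, 0.48, 0.239] pointing down, gripper open.
Joint ranges: [-2.72, 2.72], [-1.05, 1.87], [-1.09, 1.28], [-1.99, 2.15], [-1.42, 1.44], [-3.14, 3.14]. Speed limits (rad/s): [2.79, 2.79, 3.14, 3.14, 3.14, 3.14].

## Interface

Orientations are given as a unit quaternion [x, y, z, w].
In Python, from workcell import bot gives the robot as it stands.
- The arm moves only by the shell command python3 -m jog 'ROWS'. ROWS is JSON, a list that holds one entry, the list of rows, each a list of 7 numbers: the shift along the world's x, y, z in m, then the turn, a rotation vector about the world's x, y, z in degrees, then the closure in counts, from 0 (fully open) to 255 (shut). In form: [[[tx, ty, tz, ax, ay, az, fingers], ...]]. A call has 1 to 10 rows; each row is the pose to reach, as a shift and turn from the pose commanded when the call began; what a row does not reach only later rows make up. A row lasts 1/12 s, in which the tool goes at most 41.7 mm and 7.16 degrees, less where a joint would pass 70% of its speed; a pose out of reach is approached as far as the arm can. A call with a gripper value outside its range is refused whole. The fingers move at their own pace and stop on an object; the grip force is fixed at half the most. Time passes only in rows, so rows that repeat a pose let the fingers close. It gives the time, the measured TCP pose, the force and the opening at its end, in the units of the state.
- bot.get_obs(): the state, without advancing time (a new reading comes with each control period).
- bot.camera(name): name is "side" or "top" or "wrist"; returns the picture (480x640x3 uint8, blue, green, red); there is no depth.
- bot.camera_model(name): a dict with "K" (3x3 intrinsics, pixels), "T" (4x4, takes a point from camera to world coordinates). Camera axes: x right, y down, z forward; pixel columns grow to the right and rows downward; lengths in m; the calibration is good to about 2 mm. A picture is of the moment at which its call begins: read the wrist's pose just before it. camera_model takes no time and is no camera call; for the wrist camera it gives the pose at the moment of the call.
- bot.job_done(): hands the job in, once; it reports no verdict.
The state is a dict: "clock": time; "joint_pos": joint angles; "joint_vel": joint speeds; "tau": joint torques, N m; "eef_pos": TCP position; "tool_rot": TCP orientation; "ft_force": force on the tool from outside, world axes, zero at the start; "ft_torque": the same for the moment, N m; "grip_width": finger opening in m.
Only numpy, scipy, OpenCV 4.12 (cv2) and the standard library are available. Lean on these libraries where they do the work, as an engineer would, in place of code of your own. Each camera call takes 0.05 s, during which the arm holds its last target. There are 200 camera calls.

## Working session

There is one attempt and no reset: what is moved stays moved. The work goes in short steps, Python scripts to look and compute and a shell command to move; the robot and the scene stay as the last step left them, time stands still between calls to the robot, and variables do not carry over. Pictures are saved under pics/ and viewed, about 8 in all and at most 12, crops included, and the job is handed in when it is done.

```bash
mkdir -p pics; python3 - <<'E'
from workcell import bot
import cv2
o=bot.get_obs();print(o['clock'],o['eef_pos'],o['tool_rot'],o['grip_width'],bot.tip_extent)
for n in('top','side'):
    cv2.imwrite(f'pics/{n}0.png',bot.camera(n));m=bot.camera_model(n);print(n,m['K'].round(1).tolist(),m['T'].round(3).tolist())
E
```

```text
0.0 [0.13838935 0.47983914 0.23842553] [ 1.39957888e-01  9.90156931e-01 -1.00855711e-03 -1.56849848e-04] 0.08517367893707568 0.008
top [[587.5, 0.0, 328.9], [0.0, 587.5, 228.4], [0.0, 0.0, 1.0]] [[0.021, -0.989, 0.149, 0.282], [-1.0, -0.024, -0.019, 0.005], [0.022, -0.148, -0.989, 1.79], [0.0, 0.0, 0.0, 1.0]]
side [[455.9, 0.0, 318.5], [0.0, 455.9, 241.9], [0.0, 0.0, 1.0]] [[-0.992, -0.085, 0.099, 0.427], [-0.129, 0.563, -0.816, 0.842], [0.014, -0.822, -0.569, 0.677], [0.0, 0.0, 0.0, 1.0]]
```

View pics/top0.png

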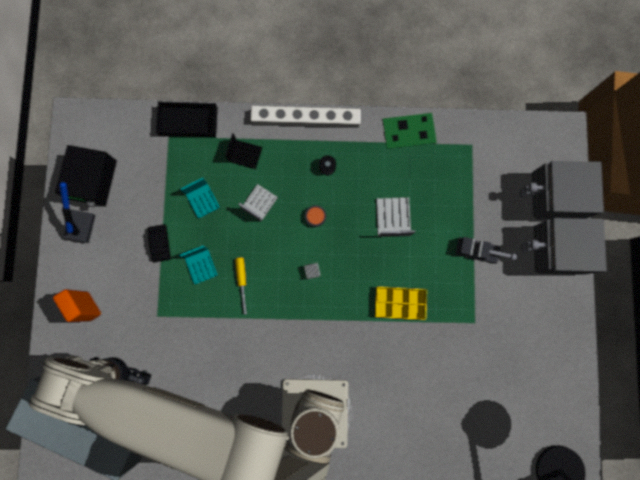

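View pics/side0.png

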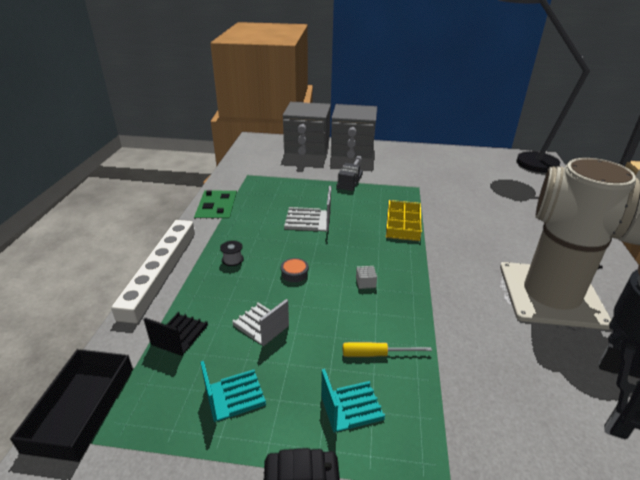

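The whitish L-stands are at top-view pixels (394,215), the large one, and (259,203), the small one. The lookalikes are black at (244,151) and turquoise at (200,198) and (200,265), so they are excluded by colour. One enlarged crop should confirm this.

```bash
python3 - <<'E'
import cv2,numpy as np
t=cv2.imread('pics/top0.png');s=cv2.imread('pics/side0.png')
def c(im,x,y,w=50,h=37):return cv2.resize(im[y-h:y+h,x-w:x+w],(400,296),interpolation=cv2.INTER_CUBIC)
cv2.imwrite('pics/crop1.png',np.vstack([np.hstack([c(t,393,215),c(t,260,203)]),np.hstack([c(s,308,212),c(s,263,320)])]))
E
```

```text
(no output)
```

View pics/crop1.png

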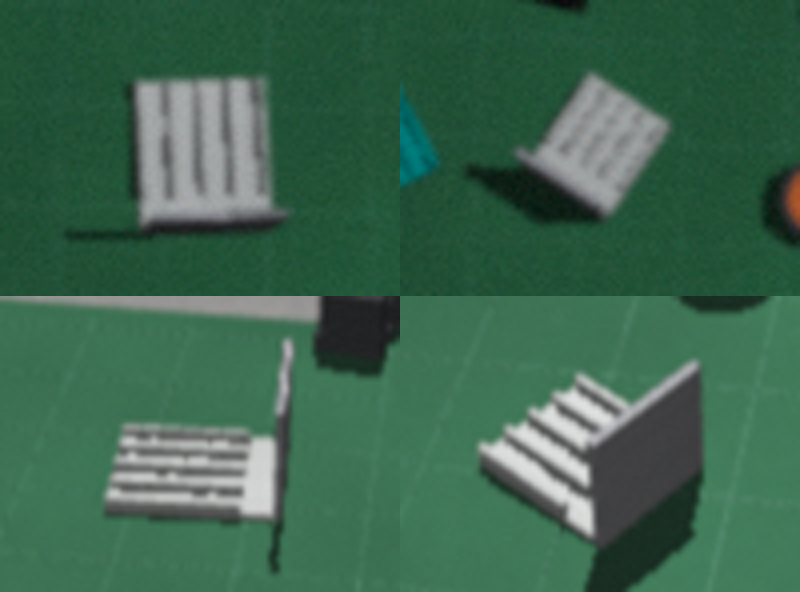

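The crop confirms them. Both are light aluminium L's, ribbed back on the mat, foot plate up. The large one's foot faces the robot; the small one's faces image lower-left. Next I cast rays from the corner pixels.

```bash
cat > h.py <<'E'
from workcell import bot
import numpy as np
def ray(n,u,v,z):
    m=bot.camera_model(n);T=m['T'];d=T[:3,:3]@np.linalg.solve(m['K'],[u,v,1]);p=T[:3,3]
    return (p+d*(z-p[2])/d[2]).round(4)
E
python3 - <<'E'
from h import *
P=[('L back tl','top',377.25,198.5,.008),('L back tr','top',409.75,198,.008),('L foot top r','top',414.75,231.2,.085),('L foot top l','top',378.5,231.5,.085),('L heel near','side',326.75,230.5,0),('L edge near','side',328,203.5,.085),('L edge far','side',330.2,186,.085),('L back near top','side',284.5,230,.0),
('S back a','top',257.5,184,.008),('S back b','top',277.5,197.2,.008),('S ft l','top',239.5,203.5,.07),('S ft r','top',261.2,218,.07),
('S heel l','side',263,345.2,0),('S heel r','side',288,326,0),('S e l','side',260.5,321,.07),('S e r','side',288,299,.07),
('vise','top',480,250,.03),('tin','top',315,216,.024),('spool','top',327,165,.04),('tq1','top',200,198,.0),('black','top',244,151,.0),('sink','top',311,271,.032),('sd tip','top',240,260,.015),('box','top',401,303,.03)]
for l,*a in P: print(l,ray(*a))
E
```

```text
L back tl [ 0.6471 -0.1765  0.008 ]
L back tr [ 0.6512 -0.2775  0.008 ]
L foot top r [ 0.536  -0.2801  0.085 ]
L foot top l [ 0.5326 -0.1732  0.085 ]
L heel near [ 0.5291 -0.186   0.    ]
L edge near [ 0.5277 -0.1844  0.085 ]
L edge far [ 0.5325 -0.2819  0.085 ]
L back near top [ 0.6424 -0.1713  0.    ]
S back a [0.6835 0.1952 0.008 ]
S back b [0.6435 0.132  0.008 ]
S ft l [0.609  0.2396 0.07  ]
S ft r [0.5669 0.1736 0.07  ]
S heel l [0.6057 0.2403 0.    ]
S heel r [0.5669 0.1819 0.    ]
S e l [0.6055 0.2448 0.07  ]
S e r [0.566  0.1773 0.07  ]
vise [ 0.4913 -0.4876  0.03  ]
tin [0.5847 0.0148 0.024 ]
spool [ 0.7412 -0.0182  0.04  ]
tq1 [0.6366 0.3715 0.    ]
black [0.79   0.2423 0.    ]
sink [0.4161 0.0227 0.032 ]
sd tip [0.4459 0.2381 0.015 ]
box [ 0.3269 -0.2479  0.03  ]
```

Results, with the two views agreeing to a few mm:

| Stand | Heel middle | Push direction |
|---|---|---|
| Small | (0.587, 0.210) | (-0.85, 0.53), at 148° |
| Large | (0.530, -0.230) | (-1.0, -0.04), at 182° |

I take the small one first, with fingers shut and tool x along the push.

```bash
python3 -m jog '[[[0.1,-0.06,0,0,0,-7,255],[0.2,-0.12,0,0,0,-16,255],[0.3,-0.18,0,0,0,-16,255],[0.4,-0.24,0,0,0,-16,255],[0.485,-0.292,0,0,0,-16,255],[0.485,-0.292,0,0,0,-16,255],[0.485,-0.292,0,0,0,-16,255],[0.485,-0.292,0,0,0,-16,255],[0.485,-0.292,0,0,0,-16,255],[0.485,-0.292,0,0,0,-16,255]]]'
python3 -m jog '[[[0,0,0,0,0,0,255],[0,0,0,0,0,0,255],[0,0,0,0,0,0,255],[0,0,0,0,0,0,255]]]'; python3 -c "
from workcell import bot;o=bot.get_obs();print(o,bot.tip_extent)"
```

```text
clock: 0.93
eef_pos: [0.4969, 0.264, 0.2389]
tool_rot: [0.277, 0.961, -0.0, -0.0]
ft_force: [0.5, 1.3, 0.6]
grip_width: -0.0002
clock: 1.27
eef_pos: [0.4945, 0.2661, 0.239]
tool_rot: [0.276, 0.961, -0.0, -0.001]
ft_force: [0.1, 0.2, 1.1]
grip_width: 0.0002
{'clock': 1.2667, 'joint_pos': array([4.93540318e-01, 3.64932874e-01, 1.76130476e-01, 1.38313545e+00,
       3.41872410e-04, 1.05232469e+00]), 'joint_vel': array([ 1.57242645e-02, -1.05551851e-02,  3.70361113e-05, -1.02340601e-03,
       -1.01647298e-03, -2.09312203e-03]), 'tau': array([-6.79805875e-01, -4.30082595e+01,  2.55367506e+01, -1.86954282e-02,
       -3.01867817e-02,  2.19632078e-03]), 'eef_pos': array([0.49448314, 0.26611911, 0.23901417]), 'tool_rot': array([ 2.75771499e-01,  9.61223036e-01, -2.76157987e-04, -5.27941176e-04]), 'ft_force': array([0.13653629, 0.22120154, 1.07983132]), 'ft_torque': array([0.03713951, 0.02603976, 0.04373608]), 'grip_width': 0.0001695258234210306} 0.008
```

```bash
python3 -m jog '[[[0.03,-0.018,0,0,0,0,255],[0.06,-0.036,0,0,0,0,255],[0.09,-0.054,0,0,0,0,255],[0.128,-0.077,0,0,0,0,255],[0.128,-0.077,-0.035,0,0,0,255],[0.128,-0.077,-0.07,0,0,0,255],[0.128,-0.077,-0.105,0,0,0,255],[0.128,-0.077,-0.14,0,0,0,255],[0.128,-0.077,-0.173,0,0,0,255],[0.128,-0.077,-0.173,0,0,0,255]]]'
python3 - <<'E'
from workcell import bot
import cv2,numpy as np
o=bot.get_obs();print(o['clock'],o['eef_pos'],o['ft_force'])
t=bot.camera('top');s=bot.camera('side')
def c(im,x,y,w=64,h=72):return cv2.resize(im[y-h:y+h,x-w:x+w],(400,450),interpolation=cv2.INTER_CUBIC)
cv2.imwrite('pics/c2.png',np.hstack([c(t,260,203),c(s,263,310)]))
E
```

```text
clock: 2.1
eef_pos: [0.6169, 0.1886, 0.0585]
tool_rot: [0.275, 0.961, -0.004, -0.006]
ft_force: [-2.0, -0.5, -2.4]
grip_width: 0.0
2.1 [0.61691394 0.18864704 0.05849517] [-1.99602178 -0.54535131 -2.35170334]
```

View pics/c2.png

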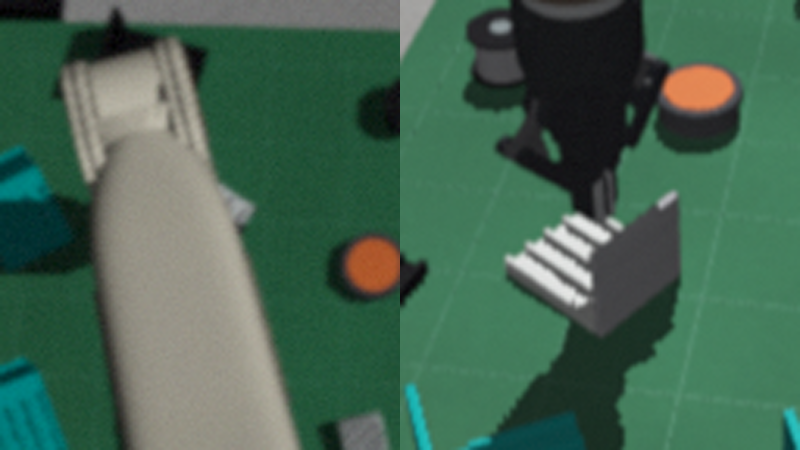

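```bash
python3 -m jog '[[[0,0,0,0,0,0,255],[-0.004,0.003,0,0,0,0,255],[-0.008,0.005,0,0,0,0,255],[-0.012,0.008,0,0,0,0,255],[-0.015,0.010,0,0,0,0,255],[-0.018,0.0115,0,0,0,0,255],[-0.021,0.013,0,0,0,0,255],[-0.024,0.015,0,0,0,0,255],[-0.027,0.017,0,0,0,0,255],[-0.03,0.019,0,0,0,0,255]]]'
python3 - <<'E'
from workcell import bot
import cv2,numpy as np
s=bot.camera('side')
cv2.imwrite('pics/c3.png',cv2.resize(s[238:382,183:343],(640,576),interpolation=cv2.INTER_CUBIC))
E
```

```text
clock: 3.03
eef_pos: [0.5935, 0.2075, 0.0664]
tool_rot: [0.277, 0.961, -0.0, 0.0]
ft_force: [0.6, 0.0, -0.7]
grip_width: -0.0003
```

View pics/c3.png

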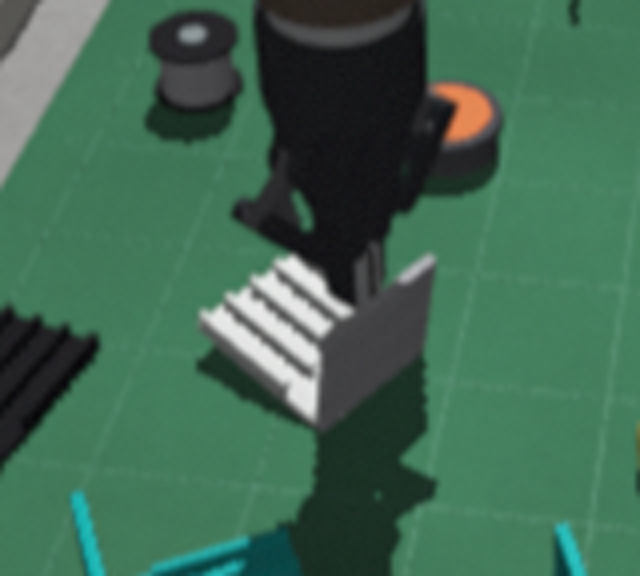

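The foot is just starting to tilt and the finger is near its middle. I continue along the arc.

```bash
python3 -m jog '[[[-0.003,0.002,0,0,0,0,255],[-0.006,0.004,0,0,0,0,255],[-0.009,0.0055,-0.001,0,0,0,255],[-0.012,0.0075,-0.002,0,0,0,255],[-0.015,0.009,-0.003,0,0,0,255],[-0.018,0.011,-0.004,0,0,0,255],[-0.021,0.013,-0.006,0,0,0,255],[-0.024,0.015,-0.008,0,0,0,255],[-0.026,0.016,-0.009,0,0,0,255],[-0.026,0.016,-0.009,0,0,0,255]]]'
python3 - <<'E'
from workcell import bot
import cv2,numpy as np
s=bot.camera('side')
cv2.imwrite('pics/c4.png',cv2.resize(s[238:382,183:343],(640,576),interpolation=cv2.INTER_CUBIC))
E
```

```text
clock: 3.92
eef_pos: [0.5666, 0.2238, 0.0568]
tool_rot: [0.276, 0.961, -0.0, -0.001]
ft_force: [0.3, 0.2, -0.2]
grip_width: 0.0001
```

View pics/c4.png

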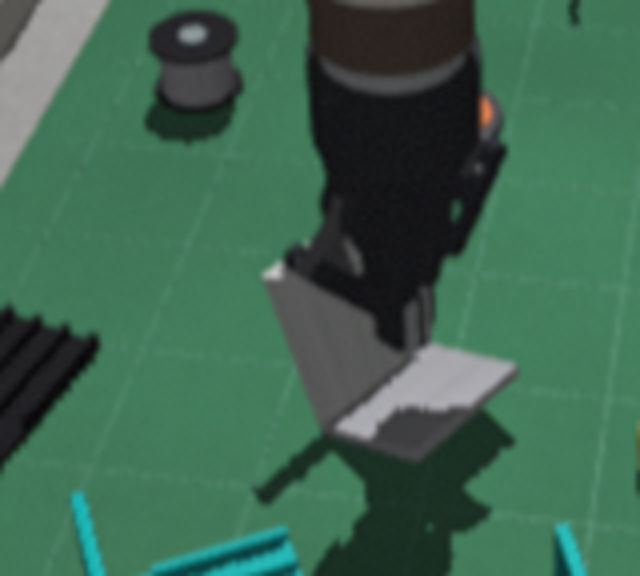

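It is past balance, and the back may be following the gripper. I move on level in the push direction so it can settle.

```bash
python3 -m jog '[[[-0.004,0.0025,0,0,0,0,255],[-0.008,0.005,0,0,0,0,255],[-0.012,0.0075,0,0,0,0,255],[-0.016,0.01,0,0,0,0,255],[-0.022,0.014,0,0,0,0,255],[-0.028,0.0175,0,0,0,0,255],[-0.034,0.021,0,0,0,0,255],[-0.040,0.025,0,0,0,0,255],[-0.046,0.029,0,0,0,0,255],[-0.046,0.029,0,0,0,0,255]]]'
python3 - <<'E'
from workcell import bot
import cv2,numpy as np
s=bot.camera('side')
cv2.imwrite('pics/c5.png',cv2.resize(s[238:382,183:343],(640,576),interpolation=cv2.INTER_CUBIC))
E
```

```text
clock: 4.8
eef_pos: [0.5201, 0.2534, 0.0573]
tool_rot: [0.276, 0.961, -0.0, -0.0]
ft_force: [0.5, -0.6, -0.9]
grip_width: -0.0001
```

View pics/c5.png

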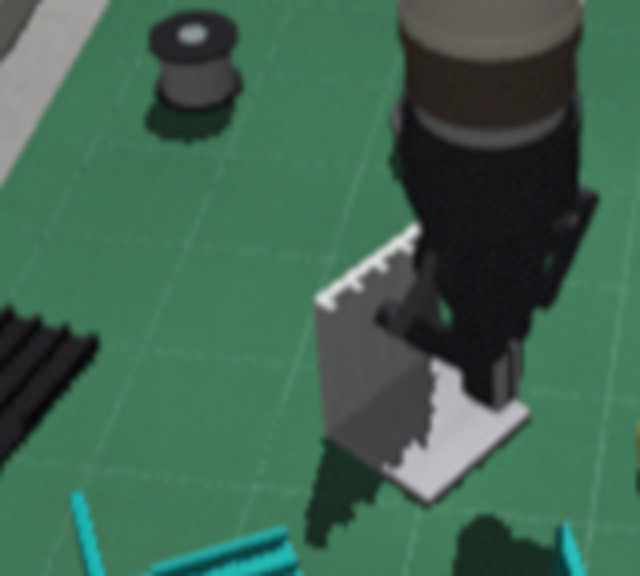

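The small stand is upright. I raise clear, slide off its open side and cross to the large one.

```bash
python3 -m jog '[[[-0.008,0.005,0.01,0,0,0,255],[-0.012,0.008,0.04,0,0,0,255],[-0.012,0.008,0.08,0,0,0,255],[-0.012,0.008,0.12,0,0,0,255],[-0.012,0.008,0.16,0,0,0,255],[-0.012,0.008,0.183,0,0,0,255],[0,-0.03,0.183,0,0,7,255],[0.01,-0.07,0.183,0,0,14,255],[0.02,-0.11,0.183,0,0,21,255],[0.03,-0.15,0.183,0,0,28,255]]]'
python3 -m jog '[[[0,-0.04,0,0,0,6,255],[0,-0.08,0,0,0,6,255],[0,-0.12,0,0,0,6,255],[0.01,-0.16,0,0,0,6,255],[0.015,-0.20,0,0,0,6,255],[0.02,-0.24,0,0,0,6,255],[0.022,-0.28,0,0,0,6,255],[0.022,-0.32,0,0,0,6,255],[0.022,-0.332,0,0,0,6,255],[0.022,-0.332,0,0,0,6,255]]]'
python3 -m jog '[[[0,0,0,0,0,0,255],[0,0,0,0,0,0,255],[0,0,0,0,0,0,255]]]'
python3 - <<'E'
from workcell import bot
import cv2,numpy as np
t=bot.camera('wrist')
cv2.imwrite('pics/w6.png',t)
E
```

```text
clock: 5.68
eef_pos: [0.5493, 0.1115, 0.2416]
tool_rot: [0.045, 0.999, 0.0, 0.001]
ft_force: [0.2, -0.9, -0.2]
grip_width: -0.0001
clock: 6.52
eef_pos: [0.5707, -0.223, 0.2405]
tool_rot: [-0.001, 1.0, -0.0, 0.0]
ft_force: [0.5, 0.3, 0.7]
grip_width: -0.0002
clock: 6.77
eef_pos: [0.5714, -0.2177, 0.2407]
tool_rot: [-0.005, 1.0, 0.0, 0.0]
ft_force: [-0.8, 0.2, -0.5]
grip_width: 0.0003
```

View pics/w6.png

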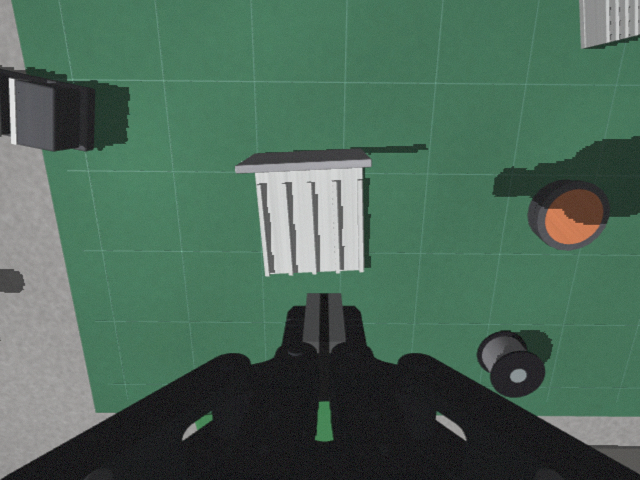

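```bash
python3 - <<'E'
from h import *
for p in [(238,172),(370,166)]: print(ray('wrist',*p,.085))
for p in [(268,275),(363,271)]: print(ray('wrist',*p,.008))
E
```

```text
[ 0.5382 -0.2803  0.085 ]
[ 0.5328 -0.1838  0.085 ]
[ 0.6532 -0.2723  0.008 ]
[ 0.6479 -0.1769  0.008 ]
```

```bash
python3 -m jog '[[[0,-0.012,0,0,0,2.5,255],[0,-0.012,-0.03,0,0,2.5,255],[0,-0.012,-0.06,0,0,2.5,255],[0,-0.012,-0.09,0,0,2.5,255],[0,-0.012,-0.12,0,0,2.5,255],[0,-0.012,-0.145,0,0,2.5,255],[0,-0.012,-0.158,0,0,2.5,255],[-0.004,-0.012,-0.158,0,0,2.5,255],[-0.008,-0.0125,-0.158,0,0,2.5,255],[-0.014,-0.013,-0.158,0,0,2.5,255]]]'
python3 -m jog '[[[-0.005,0,0,0,0,0,255],[-0.009,-0.0005,0,0,0,0,255],[-0.012,-0.0005,0,0,0,0,255],[-0.015,-0.0005,0,0,0,0,255],[-0.018,-0.001,0,0,0,0,255],[-0.021,-0.001,0,0,0,0,255],[-0.024,-0.001,0,0,0,0,255],[-0.027,-0.001,-0.001,0,0,0,255],[-0.03,-0.0015,-0.002,0,0,0,255],[-0.03,-0.0015,-0.002,0,0,0,255]]]'
python3 - <<'E'
from workcell import bot
import cv2,numpy as np
s=bot.camera('side')
cv2.imwrite('pics/c7.png',cv2.resize(s[148:268,250:410],(640,480),interpolation=cv2.INTER_CUBIC))
E
```

```text
clock: 7.65
eef_pos: [0.5581, -0.2321, 0.0838]
tool_rot: [-0.026, 1.0, -0.001, 0.001]
ft_force: [0.2, -0.1, -0.3]
grip_width: 0.0002
clock: 8.48
eef_pos: [0.526, -0.2338, 0.0797]
tool_rot: [-0.025, 1.0, 0.0, -0.001]
ft_force: [0.8, -0.3, 0.4]
grip_width: 0.0
```

View pics/c7.png

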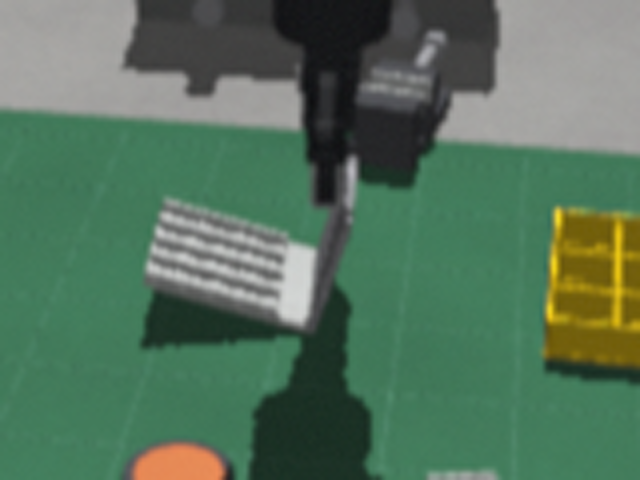

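Tilting cleanly, about 15°. I continue the arc past balance.

```bash
python3 -m jog '[[[-0.004,0,-0.001,0,0,0,255],[-0.008,-0.0005,-0.003,0,0,0,255],[-0.012,-0.0005,-0.005,0,0,0,255],[-0.016,-0.001,-0.007,0,0,0,255],[-0.02,-0.001,-0.01,0,0,0,255],[-0.024,-0.001,-0.013,0,0,0,255],[-0.028,-0.0015,-0.015,0,0,0,255],[-0.032,-0.0015,-0.017,0,0,0,255],[-0.036,-0.002,-0.017,0,0,0,255],[-0.042,-0.002,-0.017,0,0,0,255]]]'
python3 -m jog '[[[-0.006,0,0,0,0,0,255],[-0.012,-0.0005,0,0,0,0,255],[-0.018,-0.001,0,0,0,0,255],[-0.024,-0.001,0,0,0,0,255],[-0.03,-0.001,0,0,0,0,255],[-0.03,-0.001,0,0,0,0,255],[-0.03,-0.001,0,0,0,0,255],[-0.03,-0.001,0,0,0,0,255]]]'
python3 - <<'E'
from workcell import bot
import cv2,numpy as np
s=bot.camera('side')
cv2.imwrite('pics/c8.png',cv2.resize(s[148:268,250:410],(640,480),interpolation=cv2.INTER_CUBIC))
E
```

```text
clock: 9.37
eef_pos: [0.4849, -0.2361, 0.0631]
tool_rot: [-0.025, 1.0, -0.0, -0.0]
ft_force: [0.3, 0.4, -0.1]
grip_width: -0.0002
clock: 10.03
eef_pos: [0.4555, -0.2371, 0.0635]
tool_rot: [-0.025, 1.0, -0.0, 0.0]
ft_force: [-0.2, 0.3, 0.4]
grip_width: 0.0002
```

View pics/c8.png

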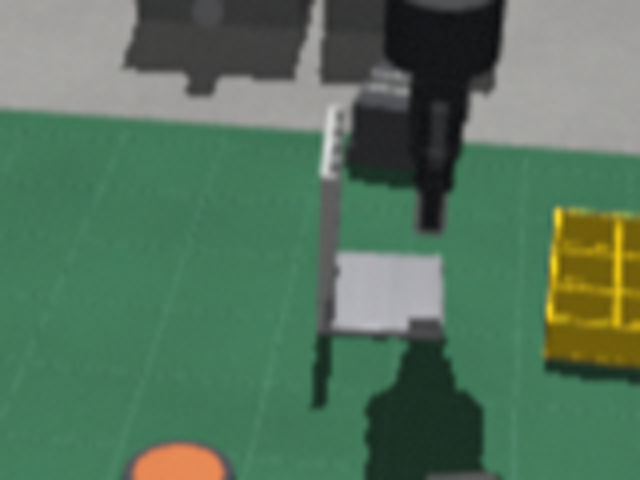

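The large stand is upright too. I retreat straight up and do a final check.

```bash
python3 -m jog '[[[-0.008,0,0.02,0,0,0,255],[-0.01,0,0.06,0,0,0,255],[-0.01,0,0.1,0,0,0,255],[-0.01,0,0.14,0,0,0,255],[-0.01,0,0.18,0,0,0,255],[-0.05,0,0.2,0,0,0,255],[-0.09,0,0.2,0,0,0,255],[-0.12,0,0.2,0,0,0,255],[-0.12,0,0.2,0,0,0,255],[-0.12,0,0.2,0,0,0,255]]]'
python3 - <<'E'
from workcell import bot
import cv2,numpy as np
s=bot.camera('side');t=bot.camera('top');cv2.imwrite('pics/t9.png',t)
a=cv2.imread('pics/top0.png');b=cv2.imread('pics/side0.png')
cv2.imwrite('pics/f9.png',np.vstack([np.hstack([b[130:420,100:480],s[130:420,100:480]]),np.hstack([a[90:330,150:530],t[90:330,150:530]])]))
E
```

```text
clock: 10.92
eef_pos: [0.3345, -0.2371, 0.264]
tool_rot: [-0.025, 1.0, -0.0, 0.001]
ft_force: [0.3, -1.1, -0.5]
grip_width: 0.0002
```

View pics/f9.png

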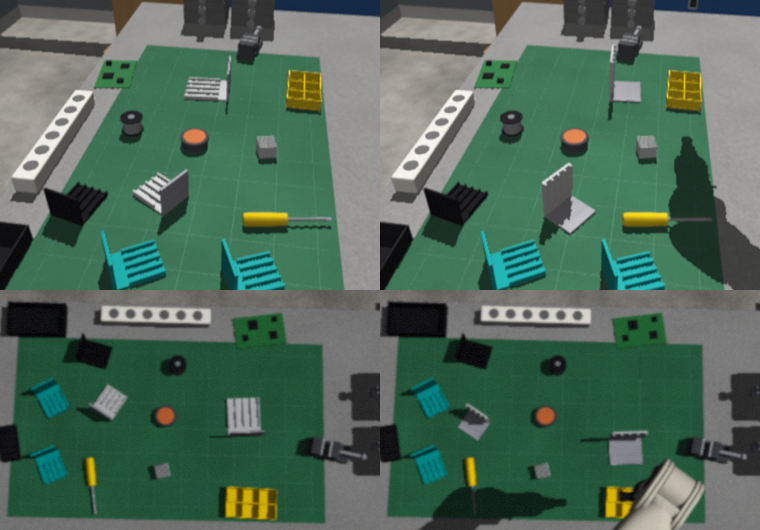

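Before and after match except that both stands now stand on their feet at their old heel positions; the bystanders have not moved and the robot is clear.

```bash
python3 -c "
from workcell import bot
print(bot.job_done())"
```

```text
the job is handed in; nothing more can be done
None
```

Both stands, first the small and then the large, now stand upright on their feet. I pushed each near the free edge of its foot with the shut fingers, without pinching or lifting, and handed the job in at about 11 s.

- **Stands:** The final side and top pictures show both upright, with their heels at nearly the same spots as before.
- **Bystanders:** The other things look unmoved in the before and after pictures, compared by eye. The arm and its shadow partly cover the parts box and the screwdriver's tip in the last top view; both look in place in the side view.
- **Forces:** The contact forces read at the end of each move stayed under about 3 N. I did not log the peaks within moves.
- **Robot:** At hand-in the tool was clear of everything, at about 0.26 m height.
- **Disagreements:** The top, side and wrist views agreed on the stand poses to within several mm. No check failed.

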